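# Load the autosampler tray in reverse order

## Task

Move the four sample bottles from the aluminium prep rack into the grey autosampler tray in reverse order, because the sampler reads its tray from the end away from the handle: the bottle nearest the prep rack's handle goes into the compartment farthest from the tray's handle, the next one beside it, and so on, so that the bottle farthest from the prep rack's handle ends up nearest the tray's handle. Stand each bottle upright on the floor of its compartment, one to a compartment, setting it down without dropping it and without ever tipping one over.

Things in the scene. Friction and masses are not known exactly. Their poses are not given: they have to be found in the camera images.
- round_center (a point): white round narrow-neck sample bottle with a small grey screw cap: body 36 mm diameter and 60 mm high, sloping shoulder, cap 24 mm diameter; 90 mm high overall, 110 g; masses vary by up to 30 %. The point lies on its upright axis half-way up its overall height, on the straight part of the body; its z axis points up the bottle. Loose; stands in the prep rack at the start.
- jar_center (a point): white squat round jar with a grey lid about as wide as itself: body 40 mm diameter and 50 mm high, lid 42 mm diameter; 70 mm high overall, 130 g; masses vary by up to 30 %. The point lies on its upright axis half-way up its overall height, on the straight part of the body; its z axis points up the bottle. Loose; stands in the prep rack at the start.
- square_center (a point): white square bottle with a round grey cap: body 34 x 34 mm and 60 mm high, flat faces along its own x and y (at the start within 0.1 rad of the prep rack's), cap 29 mm diameter; 82 mm high overall, 110 g; masses vary by up to 30 %. The point lies on its upright axis half-way up its overall height, on the straight part of the body; its z axis points up the bottle. Loose; stands in the prep rack at the start.
- dropper_center (a point): white slim round bottle with a grey collar and pointed dropper tip: body 32 mm diameter and 60 mm high, collar 26 mm diameter; 94 mm high overall, 110 g; masses vary by up to 30 %. The point lies on its upright axis half-way up its overall height, on the straight part of the body; its z axis points up the bottle. Loose; stands in the prep rack at the start.
- prep_rack: Prep rack, the rack the bottles start in: fixed bare aluminium rail 72 mm (x) by 262 mm (y), with four square steel seats in a row along its y axis, at y = +96, +32, -32, -96 mm, x = 0, and a orange arched carrying handle (40 mm high) at its +y end. Origin: centre of its underside, on the bench; z up. The seats' floors lie 14 mm above the origin, their rims 22 mm.
- sampler_tray: Autosampler tray, the rack the bottles go to: fixed grey plastic tray 70 mm (x) by 262 mm (y), empty at the start, with four square compartments in a row along its y axis, centred at y = +96, +32, -32, -96 mm, x = 0, each 58 mm square inside, walls 6 mm thick, and the same orange arched carrying handle (40 mm high) at its +y end. Origin: centre of its underside, on the bench; z up. The compartments' floors lie 6 mm above the origin, the wall tops 22 mm.
- seat_round: Fixed square steel seat of the prep rack, 56 mm square with a 4 mm wide rim, all four seats alike; this is the one in which the bottle of point round_center stands at the start. Which of the four places in the row it has varies. Origin: centre of its underside, 10 mm above the bench; floor 4 mm and rim 12 mm above the origin.
- seat_jar: Fixed square steel seat of the prep rack, 56 mm square with a 4 mm wide rim, all four seats alike; this is the one in which the bottle of point jar_center stands at the start. Which of the four places in the row it has varies. Origin: centre of its underside, 10 mm above the bench; floor 4 mm and rim 12 mm above the origin.
- seat_square: Fixed square steel seat of the prep rack, 56 mm square with a 4 mm wide rim, all four seats alike; this is the one in which the bottle of point square_center stands at the start. Which of the four places in the row it has varies. Origin: centre of its underside, 10 mm above the bench; floor 4 mm and rim 12 mm above the origin.
- seat_dropper: Fixed square steel seat of the prep rack, 56 mm square with a 4 mm wide rim, all four seats alike; this is the one in which the bottle of point dropper_center stands at the start. Which of the four places in the row it has varies. Origin: centre of its underside, 10 mm above the bench; floor 4 mm and rim 12 mm above the origin.
Mind the look-alikes: they are no part of the job. What is shaped like the part that bears jar_center but brown or orange is not meant.

How it is judged:
By the outcome, as a careful person would: the job done as asked, in the order asked, and still so for the second after the job is handed in, with the robot touching nothing.
It also fails if it takes over 107 s, if anything falls off the work surface, if the arm or the gripper's body presses on something with over 40 N, if the wrist force passes 120 N, or if a joint passes its speed limit or range.

## Robot

A 6-joint arm with a two-finger parallel gripper is mounted at the origin on the work surface. World frame = base frame: x ahead of the robot, y to its left, z up, the work surface at z = 0. Lengths are in m, angles in rad, forces in N, time in s.
With the tool pointing down it reaches from about 0.425 to 0.925 m from the base axis. Payload 12.5 kg.
Tool frame: the origin (TCP) lies at the very end of the fingers, on their centre line; the grasp point (between the pads) lies 19 mm behind it; z points along the fingers, y is the line along which they close (so a half turn about z gives the same grasp; the last joint's range is limited). The gripper opens to 85 mm and grips with 20 to 120 N. Pads are 22 mm wide; open, the fingers measure 114 mm over their backs; the gripper's body (76 mm by 85 mm) begins 54 mm behind the grasp point. The pads swing forward as they close: fully open they stand 13 mm farther back than shut.
Start: joints at [-1.306, 0.491, 1.559, -0, 1.092, -0.106], TCP at [0.226, -0.583, 0.231] pointing down, gripper open.
Joint ranges: [-3.1, 3.1], [-0.84, 2.19], [0.05, 2.79], [-1.13, 4.28], [0.06, 2.93], [-2.69, 2.69]. Speed limits (rad/s): [2.22, 2.22, 2.79, 3.14, 3.14, 3.14].

## Interface

Orientations are given as a unit quaternion [x, y, z, w].
In Python, from rig import * gives the robot as it stands. The module is installed in compiled form; this text tells all that it offers.
- The arm moves only by the tool play_rows, never from a script. Its argument "deltas" is a list of rows, each an object of numbers: "rx", "ry", "rz": the turn, a rotation vector about the tool's x, y, z in rad; "x", "y", "z": the shift along the tool's x, y, z in m; "jaw": the finger opening in m, from 0 to 0.0854. A call has 1 to 10 rows; each row shifts and turns the commanded pose from where the row before left it, along the tool's axes as they then stand; what a row does not reach is not made up. A row lasts 1/10 s, in which the tool goes at most 50 mm and 8.59 degrees, less where a joint would pass 70% of its speed; a pose out of reach is approached as far as the arm can. A call with a gripper value outside its range is refused whole. The fingers move at their own pace and stop on an object; "grip_force" is the grip in N (left out, the last holds). Time passes only in rows, so rows that do not move let the fingers close. It gives the time, the measured TCP pose, the force, the opening and the grip force at its end, in the units of the state.
- get_obs(): the state, without advancing time (a new reading comes with each control period).
- read_camera(name): name is "scene" or "side" or "wrist"; returns the picture (400x640x3 uint8, red, green, blue); there is no depth.
- camera_params(name): a dict with "intrinsics" (3x3 intrinsics, pixels), "dist_coeffs" ([k1, k2, p1, p2, k3] as OpenCV has them; the pictures are not rectified), "R" (3x3) and "t" (3): a world point X has camera coordinates R X + t; the wrist camera has in their place "hand_eye" (4x4, takes a point from camera to tool coordinates, whose origin is the TCP and whose axes are the flange's). Camera axes: x right, y down, z forward; pixel columns grow to the right and rows downward; lengths in m; the calibration is good to about 2 mm. A picture is of the moment at which its call begins: read the wrist's pose just before it. camera_params takes no time and is no camera call.
- close_job(): hands the job in; it is judged then, once.
The state is a dict: "t": time; "joints": joint angles; "qd": joint speeds; "effort": joint torques, N m; "tcp_pos": TCP position; "orientation": TCP orientation; "force": force on the tool from outside, world axes, zero at the start; "moment": the same for the moment, N m; "grip_width": opening from 0.0 (shut) to 1.0 (fully open); "grip_force": force on a finger pad.
Only numpy, scipy, OpenCV 4.12 (cv2) and the standard library are available. Lean on these libraries where they do the work, as an engineer would, in place of code of your own. Each camera call takes 0.05 s, during which the arm holds its last target. There are 200 camera calls.

## Working session

There is one attempt and no reset: what is moved stays moved. The work goes in short steps, Python scripts to look and compute and a tool call to move; the robot and the scene stay as the last step left them, time stands still between calls to the robot, and variables do not carry over. Pictures are saved under pics/ and viewed, at most 14 in all, crops included, and the job is handed in when it is done.

Besides the shell and the picture viewer there is one more tool, called after "Call:" as name(argument=value, ...), one argument or row to a line, values as JSON. play_rows: Moves the arm, as the interface text tells. Its arguments: {"type":"object","properties":{"deltas":{"type":"array"},"grip_force":{"type":"number"}},"required":["deltas"]}

```bash
mkdir -p pics; python3 - <<'E'
from rig import *
import cv2
o=get_obs();print({k:o[k] for k in('t','tcp_pos','orientation','force','grip_width')})
for n in('scene','side'):
    cv2.imwrite(f'pics/{n}0.png',read_camera(n)[:,:,::-1]);print(n,camera_params(n))
print(camera_params('wrist'))
E
```

```text
{'t': 0.0, 'tcp_pos': array([ 0.22643392, -0.58227246,  0.23072607]), 'orientation': array([ 9.82862000e-01,  1.84341952e-01, -4.42928242e-05, -5.76000272e-04]), 'force': array([ 0.28625763, -0.33812851, -0.57112111]), 'grip_width': 1.0012109863208427}
scene {'intrinsics': array([[454.73048881,   0.        , 312.16904035],
       [  0.        , 454.73048881, 201.71557171],
       [  0.        ,   0.        ,   1.        ]]), 'dist_coeffs': array([-0.12455243,  0.        ,  0.        ,  0.        ,  0.        ]), 'R': array([[ 0.7465098 ,  0.66524625, -0.01305892],
       [ 0.4579566 , -0.5279387 , -0.71523177],
       [-0.48269956,  0.52794711, -0.69876533]]), 't': array([-0.41143456, -0.2031419 ,  1.23031975])}
side {'intrinsics': array([[507.58912456,   0.        , 317.12295222],
       [  0.        , 507.58912456, 205.40239159],
       [  0.        ,   0.        ,   1.        ]]), 'dist_coeffs': array([-0.13739896,  0.        ,  0.        ,  0.        ,  0.        ]), 'R': array([[-0.73414933, -0.67865941,  0.02112276],
       [-0.39029833,  0.39634615, -0.83100959],
       [ 0.55560055, -0.61832931, -0.55585689]]), 't': array([0.42162134, 0.29335259, 0.6627497 ])}
{'intrinsics': array([[354.71251221,   0.        , 323.52547535],
       [  0.        , 354.71251221, 197.39951142],
       [  0.        ,   0.        ,   1.        ]]), 'dist_coeffs': array([0.02462395, 0.        , 0.        , 0.        , 0.        ]), 'hand_eye': array([[ 8.54746551e-04, -9.49819407e-01, -3.12797641e-01,
         8.08201162e-02],
       [ 9.99999547e-01,  9.42757985e-04, -1.30127793e-04,
         4.85108430e-04],
       [ 4.18490376e-04, -3.12797388e-01,  9.49819782e-01,
        -1.43860149e-01],
       [ 0.00000000e+00,  0.00000000e+00,  0.00000000e+00,
         1.00000000e+00]])}
```

View pics/scene0.png

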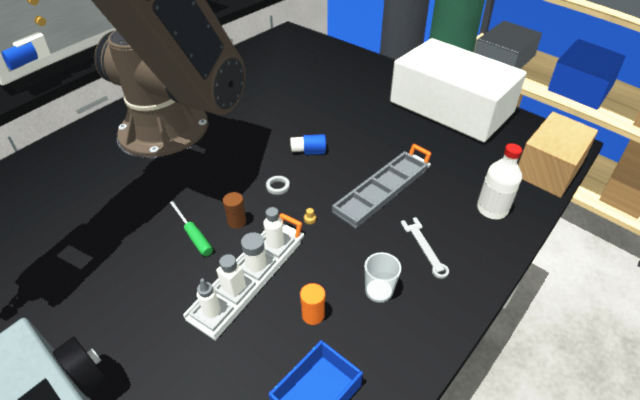

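View pics/side0.png

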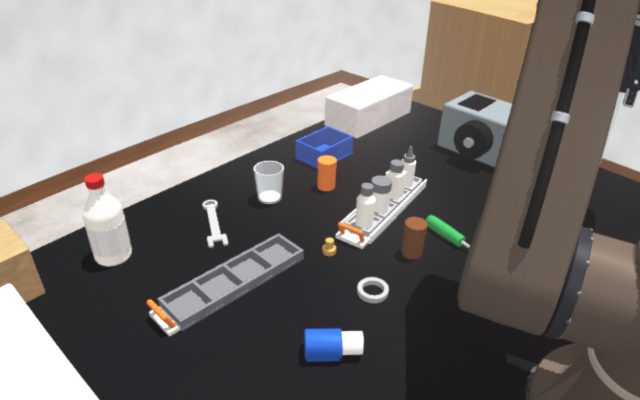

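Scene shows, from the prep rack's handle outward: round (272,213), jar (253,240), square (229,262) and dropper (204,282). The tray runs from (345,212) to (420,160), with its handle at the far right end. Next I'll triangulate these.

```bash
cat > h.py <<'E'
from rig import *
import cv2, numpy as np
from scipy.spatial.transform import Rotation as Ro
def ray(name,px,obs=None):
    c=camera_params(name)
    p=cv2.undistortPoints(np.array([[px]],float),c['intrinsics'],c['dist_coeffs'])[0,0]
    d=np.array([p[0],p[1],1.])
    if name!='wrist': R,t=c['R'],c['t']; return -R.T@t, R.T@d
    H=c['hand_eye'];Q=Ro.from_quat(obs['orientation']).as_matrix()
    return Q@H[:3,3]+obs['tcp_pos'], Q@H[:3,:3]@d
def plane(name,px,z,obs=None):
    o,d=ray(name,px,obs); return o+d*(z-o[2])/d[2]
def tri(a,b):
    (o1,d1),(o2,d2)=ray('scene',a),ray('side',b)
    s=np.linalg.lstsq(np.c_[d1,-d2],o2-o1,rcond=None)[0]
    p,q=o1+s[0]*d1,o2+s[1]*d2
    return (p+q)/2, np.linalg.norm(p-q)
def proj(name,X,obs=None):
    c=camera_params(name)
    if name!='wrist': R,t=c['R'],c['t']
    else:
        H=c['hand_eye'];Q=Ro.from_quat(obs['orientation']).as_matrix()
        R=(Q@H[:3,:3]).T; t=-R@(Q@H[:3,3]+obs['tcp_pos'])
    return cv2.projectPoints(np.atleast_2d(X).astype(float),cv2.Rodrigues(R)[0],t,c['intrinsics'],c['dist_coeffs'])[0][:,0]
E
python3 - <<'E'
from h import *
np.set_printoptions(precision=4,suppress=True)
for n,a,b in[('round',(272,212),(367,187)),('jar',(253,239),(382,183)),('sq',(229,261),(397,165)),('drop',(203,281),(410,150))]: print(n,*tri(a,b))
for n in('scene','side'):
    hsv=cv2.cvtColor(cv2.imread(f'pics/{n}0.png'),cv2.COLOR_BGR2HSV)
    m=cv2.inRange(hsv,(5,180,120),(18,255,255))
    for c in cv2.findContours(m,0,2)[0]:
        if cv2.contourArea(c)>15: print(n,cv2.boundingRect(c),c.reshape(-1,2).mean(0))
    g=cv2.inRange(hsv,(0,0,55),(179,60,190))
    for c in cv2.findContours(g,0,2)[0]:
        if 1500<cv2.contourArea(c)<9000:
            r=cv2.approxPolyDP(cv2.convexHull(c),6,True).reshape(-1,2); print(n,'grey',r.tolist(),[plane(n,p,.022)[:2].round(3).tolist() for p in r])
E
```

```text
round [ 0.5344 -0.0929  0.0997] 0.000311319941495177
jar [ 0.5417 -0.1524  0.0797] 0.001649644289794576
sq [ 0.554  -0.2199  0.0894] 0.001957863368404493
drop [ 0.5619 -0.2803  0.0999] 0.0004553842032422631
scene (300, 291, 25, 34) [311.675 308.2  ]
scene (280, 214, 22, 23) [292.6458 223.7292]
scene (410, 144, 21, 18) [420.4565 151.0217]
scene grey [[639, 236], [639, 257], [470, 399], [440, 399], [570, 201]] [[1.115, 0.415], [1.13, 0.352], [0.991, -0.129], [0.954, -0.158], [0.954, 0.416]]
scene grey [[487, 0], [540, 33], [521, 68], [471, 51]] [[0.263, 1.447], [0.563, 1.274], [0.618, 0.942], [0.44, 0.937]]
scene grey [[385, 0], [427, 0], [526, 74], [518, 107], [484, 142], [389, 100], [381, 54]] [[-0.051, 1.132], [0.078, 1.255], [0.646, 0.915], [0.705, 0.706], [0.705, 0.484], [0.41, 0.486], [0.226, 0.707]]
side (147, 300, 28, 27) [159.4091 313.5455]
side grey [[304, 250], [300, 261], [171, 336], [148, 314], [157, 297], [278, 232]] [[0.555, 0.057], [0.538, 0.084], [0.554, 0.345], [0.618, 0.345], [0.641, 0.314], [0.628, 0.052]]
```

Call:
play_rows(
  deltas=[
    {"rz": -0.1495},
    {"rz": -0.1495},
    {"rz": -0.1495},
    {"rz": -0.1495},
    {"rz": -0.1495},
    {"rz": -0.1495},
    {"rz": -0.1495},
    {"rz": -0.1495},
    {"rz": -0.149},
    {},
  ],
)

```text
invalid input
```

```bash
cat >> h.py <<'E'
def need(target,yaw=None):
    o=get_obs();Q=Ro.from_quat(o['orientation']).as_matrix()
    a=np.arctan2(Q[1,0],Q[0,0])
    print('t',round(o['t'],2),'pos',o['tcp_pos'].round(4),'yaw',round(a,4),'tilt',Q[:,2].round(4),'q',np.round(o['joints'],2),'gw',round(o['grip_width'],3),'F',o['force'].round(1))
    for T in np.atleast_2d(target): print('tool shift',(Q.T@(T-o['tcp_pos'])).round(4), 'rz' ,None if yaw is None else round(-(yaw-a),4))
    return o
E
python3 - <<'E'
from h import *
need([.542,-.16,.26],1.717)
E
```

```text
t 0.1 pos [ 0.2264 -0.5823  0.2308] yaw 0.3708 tilt [-2.e-04  9.e-04 -1.e+00] q [-1.31  0.49  1.56  0.    1.09 -0.11] gw 1.007 F [-0.2 -0.1 -0. ]
tool shift [ 0.4472 -0.2793 -0.0289] rz -1.3462
```

Call:
play_rows(
  deltas=[
    {"rz": -0.1495},
    {"rz": -0.1495},
    {"rz": -0.1495},
    {"rz": -0.1495},
    {"rz": -0.1495},
    {"rz": -0.1495},
    {"rz": -0.1495},
    {"rz": -0.1495},
    {"rz": -0.149},
  ],
)

```text
invalid input
```

Call:
play_rows(
  deltas=[
    {"x": 0,"y": 0,"z": 0,"rx": 0,"ry": 0,"rz": -0.1495,"jaw": 0.085},
  ],
  grip_force=40,
)

```text
t: 0.2
tcp_pos: [0.2264, -0.5824, 0.2309]
orientation: [0.966, 0.258, -0.0, -0.0]
force: [0.2, 0.7, -0.6]
grip_width: 0.994
grip_force: 0.0
```

Call:
play_rows(
  deltas=[
    {"x": 0,"y": 0,"z": 0,"rx": 0,"ry": 0,"rz": -0.1495,"jaw": 0.085},
    {"x": 0,"y": 0,"z": 0,"rx": 0,"ry": 0,"rz": -0.1495,"jaw": 0.085},
    {"x": 0,"y": 0,"z": 0,"rx": 0,"ry": 0,"rz": -0.1495,"jaw": 0.085},
    {"x": 0,"y": 0,"z": 0,"rx": 0,"ry": 0,"rz": -0.1495,"jaw": 0.085},
    {"x": 0,"y": 0,"z": 0,"rx": 0,"ry": 0,"rz": -0.1495,"jaw": 0.085},
    {"x": 0,"y": 0,"z": 0,"rx": 0,"ry": 0,"rz": -0.1495,"jaw": 0.085},
    {"x": 0,"y": 0,"z": 0,"rx": 0,"ry": 0,"rz": -0.1495,"jaw": 0.085},
    {"x": 0,"y": 0,"z": 0,"rx": 0,"ry": 0,"rz": -0.149,"jaw": 0.085},
    {"x": 0,"y": 0,"z": -0.03,"rx": 0,"ry": 0,"rz": 0,"jaw": 0.085},
  ],
)

```text
t: 1.1
tcp_pos: [0.2261, -0.5812, 0.2579]
orientation: [0.652, 0.758, 0.002, -0.003]
force: [0.3, -0.1, -0.2]
grip_width: 0.993
grip_force: 0.0
```

```bash
python3 - <<'E'
from h import *
need([.542,-.16,.26],1.717)
E
```

```text
t 1.1 pos [ 0.2261 -0.5812  0.2579] yaw 1.7211 tilt [-0.0019  0.0069 -1.    ] q [-1.31  0.47  1.52 -0.    1.16 -1.46] gw 0.993 F [ 0.3 -0.1 -0.2]
tool shift [3.692e-01 3.754e-01 2.000e-04] rz 0.0041
```

Call:
play_rows(
  deltas=[
    {"x": 0.034,"y": 0.034,"z": 0,"rx": 0,"ry": 0,"rz": 0,"jaw": 0.085},
    {"x": 0.034,"y": 0.034,"z": 0,"rx": 0,"ry": 0,"rz": 0,"jaw": 0.085},
    {"x": 0.034,"y": 0.034,"z": 0,"rx": 0,"ry": 0,"rz": 0,"jaw": 0.085},
    {"x": 0.034,"y": 0.034,"z": 0,"rx": 0,"ry": 0,"rz": 0,"jaw": 0.085},
    {"x": 0.034,"y": 0.034,"z": 0,"rx": 0,"ry": 0,"rz": 0,"jaw": 0.085},
    {"x": 0.034,"y": 0.034,"z": 0,"rx": 0,"ry": 0,"rz": 0,"jaw": 0.085},
    {"x": 0.034,"y": 0.034,"z": 0,"rx": 0,"ry": 0,"rz": 0,"jaw": 0.085},
    {"x": 0.034,"y": 0.034,"z": 0,"rx": 0,"ry": 0,"rz": 0,"jaw": 0.085},
    {"x": 0.034,"y": 0.034,"z": 0,"rx": 0,"ry": 0,"rz": 0,"jaw": 0.085},
    {"x": 0.034,"y": 0.034,"z": 0,"rx": 0,"ry": 0,"rz": 0,"jaw": 0.085},
  ],
)

```text
t: 2.1
tcp_pos: [0.5146, -0.1951, 0.2612]
orientation: [0.654, 0.756, -0.0, -0.0]
force: [1.1, -0.6, -1.2]
grip_width: 0.996
grip_force: 0.0
```

Call:
play_rows(
  deltas=[
    {"x": 0.02,"y": 0.02,"z": 0,"rx": 0,"ry": 0,"rz": 0,"jaw": 0.085},
    {"x": 0.01,"y": 0.015,"z": 0,"rx": 0,"ry": 0,"rz": 0,"jaw": 0.085},
    {"x": 0,"y": 0,"z": 0,"rx": 0,"ry": 0,"rz": 0,"jaw": 0.085},
  ],
)

```text
t: 2.4
tcp_pos: [0.5451, -0.1612, 0.2609]
orientation: [0.653, 0.757, -0.0, -0.0]
force: [-0.6, -0.4, -1.0]
grip_width: 0.998
grip_force: 0.0
```

```bash
python3 - <<'E'
from h import *
o=need([.534,-.093,.26],1.717)
im=read_camera('wrist')[:,:,::-1].copy()
cv2.imwrite('pics/w1.png',im)
for X in[(.5344,-.0929,.104),(.5417,-.1524,.084),(.554,-.2199,.096),(.5619,-.2803,.108)]: print(proj('wrist',X,o).round(0))
E
```

```text
t 2.4 pos [ 0.5451 -0.1612  0.2609] yaw 1.7179 tilt [-2.e-04  0.e+00 -1.e+00] q [-0.4   0.38  1.66 -0.    1.1  -0.55] gw 0.998 F [-0.6 -0.4 -1. ]
tool shift [ 0.0691 -0.001   0.001 ] rz 0.0009
[[322.  95.]]
[[321. 162.]]
[[323. 235.]]
[[322. 298.]]
```

View pics/w1.png

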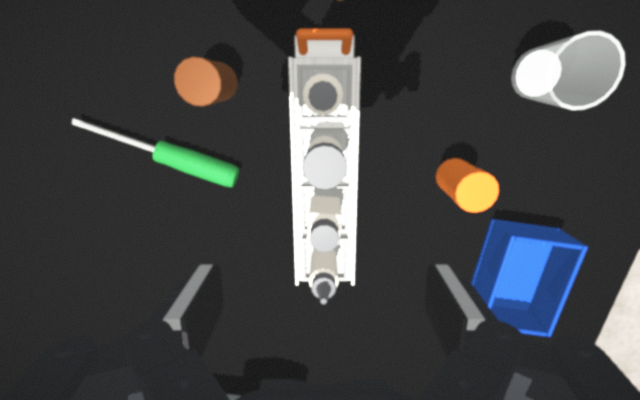

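Wrist view: caps at round (323,95), jar (325,164), square (323,236) and dropper tip (323,300). The rack is aligned with image columns 290–360 and the neighbouring space is clear.

```bash
python3 - <<'E'
from h import *
o=get_obs()
for n,p,z in[('round',(323,95),.104),('jar',(325,165),.084),('sq',(323,236),.096),('drop',(323,300),.108)]: print(n,plane('wrist',p,z,o).round(4))
P=plane('wrist',(323,95),.104,o);need([[P[0],P[1],.045],[.534,-.093,.045]],1.717)
E
```

```text
round [ 0.5343 -0.0942  0.104 ]
jar [ 0.5453 -0.156   0.084 ]
sq [ 0.5531 -0.2217  0.096 ]
drop [ 0.5623 -0.2834  0.108 ]
t 2.45 pos [ 0.5443 -0.1622  0.2609] yaw 1.717 tilt [-6.e-04 -1.e-04 -1.e+00] q [-0.41  0.38  1.66 -0.    1.1  -0.55] gw 0.995 F [ 0.4 -0.7 -0.3]
tool shift [6.880e-02 2.000e-04 2.159e-01] rz 0.0
tool shift [0.07   0.     0.2159] rz 0.0
```

Call:
play_rows(
  deltas=[
    {"x": 0.035,"y": 0,"z": 0.01,"rx": 0,"ry": 0,"rz": 0,"jaw": 0.085},
    {"x": 0.034,"y": 0,"z": 0.02,"rx": 0,"ry": 0,"rz": 0,"jaw": 0.085},
    {"x": 0,"y": 0,"z": 0.03,"rx": 0,"ry": 0,"rz": 0,"jaw": 0.085},
    {"x": 0,"y": 0,"z": 0.04,"rx": 0,"ry": 0,"rz": 0,"jaw": 0.085},
    {"x": 0,"y": 0,"z": 0.04,"rx": 0,"ry": 0,"rz": 0,"jaw": 0.085},
    {"x": 0,"y": 0,"z": 0.04,"rx": 0,"ry": 0,"rz": 0,"jaw": 0.085},
    {"x": 0,"y": 0,"z": 0.03,"rx": 0,"ry": 0,"rz": 0,"jaw": 0.085},
    {"x": 0,"y": 0,"z": 0.01,"rx": 0,"ry": 0,"rz": 0,"jaw": 0.085},
    {"x": 0,"y": 0,"z": 0,"rx": 0,"ry": 0,"rz": 0,"jaw": 0.085},
  ],
)

```text
t: 3.35
tcp_pos: [0.5335, -0.0949, 0.0405]
orientation: [0.655, 0.756, -0.001, -0.001]
force: [-0.6, 0.3, 0.6]
grip_width: 0.993
grip_force: 0.0
```

Call:
play_rows(
  deltas=[
    {"x": 0,"y": 0,"z": 0,"rx": 0,"ry": 0,"rz": 0,"jaw": 0.05},
    {"x": 0,"y": 0,"z": 0,"rx": 0,"ry": 0,"rz": 0,"jaw": 0.03},
    {"x": 0,"y": 0,"z": 0,"rx": 0,"ry": 0,"rz": 0,"jaw": 0.02},
    {"x": 0,"y": 0,"z": 0,"rx": 0,"ry": 0,"rz": 0,"jaw": 0.02},
    {"x": 0,"y": 0,"z": 0,"rx": 0,"ry": 0,"rz": 0,"jaw": 0.02},
    {"x": 0,"y": 0,"z": 0,"rx": 0,"ry": 0,"rz": 0,"jaw": 0.02},
    {"x": 0,"y": 0,"z": 0,"rx": 0,"ry": 0,"rz": 0,"jaw": 0.02},
    {"x": 0,"y": 0,"z": 0,"rx": 0,"ry": 0,"rz": 0,"jaw": 0.02},
  ],
  grip_force=30,
)

```text
t: 4.15
tcp_pos: [0.5345, -0.0941, 0.0425]
orientation: [0.654, 0.757, 0.0, 0.001]
force: [-2.3, -0.8, 7.7]
grip_width: 0.414
grip_force: 29.1
```

Call:
play_rows(
  deltas=[
    {"x": 0,"y": 0,"z": -0.01,"rx": 0,"ry": 0,"rz": 0,"jaw": 0.02},
    {"x": 0,"y": 0,"z": -0.025,"rx": 0,"ry": 0,"rz": 0,"jaw": 0.02},
    {"x": 0,"y": 0,"z": -0.035,"rx": 0,"ry": 0,"rz": 0,"jaw": 0.02},
    {"x": 0,"y": 0,"z": -0.04,"rx": 0,"ry": 0,"rz": 0,"jaw": 0.02},
    {"x": 0.01,"y": 0,"z": -0.04,"rx": 0,"ry": 0,"rz": 0,"jaw": 0.02},
    {"x": 0.03,"y": 0.02,"z": -0.02,"rx": 0,"ry": 0,"rz": 0.04,"jaw": 0.02},
    {"x": 0.03,"y": 0.02,"z": 0,"rx": 0,"ry": 0,"rz": 0.04,"jaw": 0.02},
    {"x": 0.03,"y": 0.02,"z": 0,"rx": 0,"ry": 0,"rz": 0.04,"jaw": 0.02},
    {"x": 0.02,"y": 0.01,"z": 0,"rx": 0,"ry": 0,"rz": 0.03,"jaw": 0.02},
    {"x": 0,"y": 0,"z": 0,"rx": 0,"ry": 0,"rz": 0,"jaw": 0.02},
  ],
)

```text
t: 5.15
tcp_pos: [0.5929, 0.0343, 0.2119]
orientation: [0.708, 0.706, 0.0, 0.0]
force: [-0.2, -0.2, -1.2]
grip_width: 0.409
grip_force: 30.4
```

```bash
python3 - <<'E'
from h import *
o=need([.59,.09,.2],1.57)
im=read_camera('wrist')[:,:,::-1].copy()
cv2.imwrite('pics/w2.png',im)
E
```

```text
t 5.15 pos [0.5929 0.0343 0.2119] yaw 1.5678 tilt [ 7.e-04  2.e-04 -1.e+00] q [-0.05  0.47  1.66  0.    1.01 -0.05] gw 0.409 F [-0.2 -0.2 -1.2]
tool shift [ 0.0557 -0.0031  0.0119] rz -0.0022
```

View pics/w2.png

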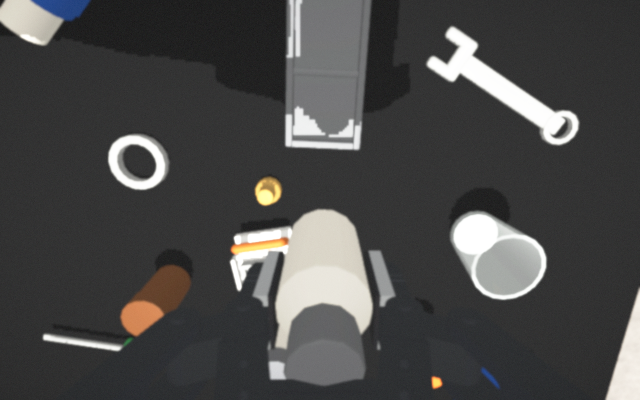

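The bottle is held straight. The tray's near-end outer corners are at (286,146) and (360,149), its side edges run up to (287,0) and (371,0), and the first divider is at row ~73.

```bash
python3 - <<'E'
from h import *
o=get_obs()
for p in[(286,145),(360,148),(287,2),(371,2),(323,73)]: print(p,plane('wrist',p,.022,o)[:2].round(4))
E
```

```text
(286, 145) [0.5576 0.0554]
(360, 148) [0.6275 0.0525]
(287, 2) [0.5628 0.1747]
(371, 2) [0.6327 0.1745]
(323, 73) [0.5926 0.1192]
```

Call:
play_rows(
  deltas=[
    {"x": 0.03,"y": 0.001,"z": 0.005,"rx": 0,"ry": 0,"rz": 0.02,"jaw": 0.02},
    {"x": 0.025,"y": 0,"z": 0.02,"rx": 0,"ry": 0,"rz": 0.019,"jaw": 0.02},
    {"x": 0,"y": 0,"z": 0.035,"rx": 0,"ry": 0,"rz": 0,"jaw": 0.02},
    {"x": 0,"y": 0,"z": 0.035,"rx": 0,"ry": 0,"rz": 0,"jaw": 0.02},
    {"x": 0,"y": 0,"z": 0.03,"rx": 0,"ry": 0,"rz": 0,"jaw": 0.02},
    {"x": 0,"y": 0,"z": 0.02,"rx": 0,"ry": 0,"rz": 0,"jaw": 0.02},
    {"x": 0,"y": 0,"z": 0.015,"rx": 0,"ry": 0,"rz": 0,"jaw": 0.02},
    {"x": 0,"y": 0,"z": 0.01,"rx": 0,"ry": 0,"rz": 0,"jaw": 0.02},
    {"x": 0,"y": 0,"z": 0,"rx": 0,"ry": 0,"rz": 0,"jaw": 0.02},
    {"x": 0,"y": 0,"z": 0,"rx": 0,"ry": 0,"rz": 0,"jaw": 0.02},
  ],
)

```text
t: 6.2
tcp_pos: [0.5945, 0.0867, 0.042]
orientation: [0.723, 0.691, 0.0, 0.0]
force: [0.8, -0.0, -0.7]
grip_width: 0.414
grip_force: 30.4
```

```bash
python3 - <<'E'
from h import *
need([.594,.089,.034],1.529)
E
```

```text
t 6.2 pos [0.5945 0.0867 0.042 ] yaw 1.5267 tilt [ 1.e-03 -1.e-04 -1.e+00] q [ 0.03  0.7   1.78 -0.    0.67  0.08] gw 0.414 F [ 0.8 -0.  -0.7]
tool shift [ 0.0023 -0.0006  0.008 ] rz -0.0023
```

Call:
play_rows(
  deltas=[
    {"x": 0.002,"y": 0,"z": 0.003,"rx": 0,"ry": 0,"rz": 0,"jaw": 0.02},
    {"x": 0,"y": 0,"z": 0.002,"rx": 0,"ry": 0,"rz": 0,"jaw": 0.02},
    {"x": 0,"y": 0,"z": 0.001,"rx": 0,"ry": 0,"rz": 0,"jaw": 0.02},
    {"x": 0,"y": 0,"z": 0.001,"rx": 0,"ry": 0,"rz": 0,"jaw": 0.02},
    {"x": 0,"y": 0,"z": 0,"rx": 0,"ry": 0,"rz": 0,"jaw": 0.02},
  ],
)

```text
t: 6.7
tcp_pos: [0.5943, 0.0889, 0.0346]
orientation: [0.722, 0.691, 0.0, 0.0]
force: [-1.2, 0.2, 2.3]
grip_width: 0.411
grip_force: 30.6
```

Call:
play_rows(
  deltas=[
    {"x": 0,"y": 0,"z": 0.001,"rx": 0,"ry": 0,"rz": 0,"jaw": 0.02},
    {"x": 0,"y": 0,"z": 0,"rx": 0,"ry": 0,"rz": 0,"jaw": 0.02},
  ],
)

```text
t: 6.9
tcp_pos: [0.5943, 0.089, 0.0345]
orientation: [0.722, 0.691, 0.0, 0.0]
force: [-4.5, 1.2, 12.3]
grip_width: 0.415
grip_force: 31.9
```

Call:
play_rows(
  deltas=[
    {"x": 0,"y": 0,"z": 0,"rx": 0,"ry": 0,"rz": 0,"jaw": 0.045},
    {"x": 0,"y": 0,"z": 0,"rx": 0,"ry": 0,"rz": 0,"jaw": 0.06},
    {"x": 0,"y": 0,"z": 0,"rx": 0,"ry": 0,"rz": 0,"jaw": 0.075},
    {"x": 0,"y": 0,"z": 0,"rx": 0,"ry": 0,"rz": 0,"jaw": 0.075},
    {"x": 0,"y": 0,"z": -0.01,"rx": 0,"ry": 0,"rz": 0,"jaw": 0.08},
    {"x": 0,"y": 0,"z": -0.03,"rx": 0,"ry": 0,"rz": 0,"jaw": 0.08},
    {"x": 0,"y": 0,"z": -0.04,"rx": 0,"ry": 0,"rz": 0,"jaw": 0.08},
    {"x": 0,"y": 0,"z": -0.04,"rx": 0,"ry": 0,"rz": 0,"jaw": 0.08},
    {"x": 0,"y": 0,"z": -0.04,"rx": 0,"ry": 0,"rz": 0,"jaw": 0.08},
    {"x": 0,"y": 0,"z": 0,"rx": 0,"ry": 0,"rz": 0,"jaw": 0.08},
  ],
)

```text
t: 7.9
tcp_pos: [0.5961, 0.0891, 0.1994]
orientation: [0.722, 0.691, 0.003, 0.003]
force: [1.0, 0.2, -0.1]
grip_width: 0.934
grip_force: 0.0
```

```bash
python3 - <<'E'
from h import *
o=need([.545,-.156,.2],1.717)
print(proj('wrist',[[.594,.089,.096],[.602,.281,.006],[.5995,.217,.006]],o).round(0))
cv2.imwrite('pics/w3.png',read_camera('wrist')[:,:,::-1])
E
```

```text
t 7.9 pos [0.5961 0.0891 0.1994] yaw 1.5269 tilt [ 9.2e-03  3.0e-04 -1.0e+00] q [ 0.04  0.49  1.66 -0.    0.99  0.08] gw 0.934 F [ 1.   0.2 -0.1]
tool shift [-0.2471 -0.0403 -0.0012] rz -0.1901
[[318. 196.]
 [317. -69.]
 [318.  21.]]
```

View pics/w3.png

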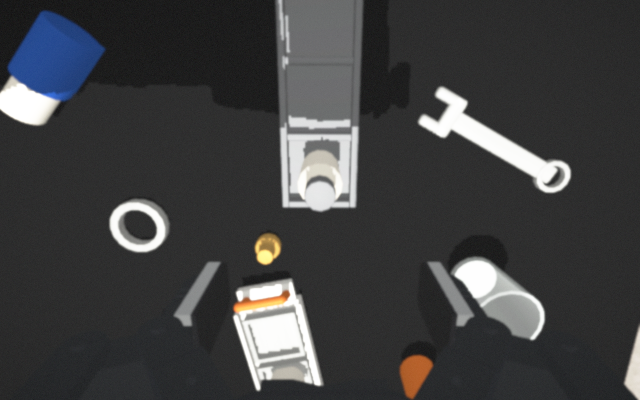

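Round stands centred in the end compartment (cap at (320,195)). Next is the jar.

Call:
play_rows(
  deltas=[
    {"x": -0.02,"y": -0.004,"z": 0,"rx": 0,"ry": 0,"rz": 0,"jaw": 0.085},
    {"x": -0.04,"y": -0.006,"z": 0,"rx": 0,"ry": 0,"rz": 0,"jaw": 0.085},
    {"x": -0.045,"y": -0.007,"z": 0,"rx": 0,"ry": 0,"rz": 0,"jaw": 0.085},
    {"x": -0.045,"y": -0.007,"z": 0,"rx": 0,"ry": 0,"rz": 0,"jaw": 0.085},
    {"x": -0.045,"y": -0.007,"z": 0,"rx": 0,"ry": 0,"rz": 0,"jaw": 0.085},
    {"x": -0.035,"y": -0.006,"z": 0,"rx": 0,"ry": 0,"rz": 0,"jaw": 0.085},
    {"x": -0.017,"y": -0.003,"z": 0,"rx": 0,"ry": 0,"rz": 0,"jaw": 0.085},
    {"x": 0,"y": 0,"z": 0,"rx": 0,"ry": 0,"rz": -0.1,"jaw": 0.085},
    {"x": 0,"y": 0,"z": 0.02,"rx": 0,"ry": 0,"rz": -0.09,"jaw": 0.085},
    {"x": 0,"y": 0,"z": 0,"rx": 0,"ry": 0,"rz": 0,"jaw": 0.085},
  ],
)

```text
t: 8.95
tcp_pos: [0.5421, -0.1559, 0.1709]
orientation: [0.653, 0.757, -0.001, -0.002]
force: [0.2, 0.0, -0.3]
grip_width: 0.994
grip_force: 0.0
```

```bash
python3 - <<'E'
from h import *
o=need([.545,-.156,.03],1.717)
E
```

```text
t 8.95 pos [ 0.5421 -0.1559  0.1709] yaw 1.7175 tilt [-0.0043  0.0017 -1.    ] q [-0.4   0.48  1.77 -0.    0.89 -0.54] gw 0.994 F [ 0.2  0.  -0.3]
tool shift [-0.0009  0.0034  0.1409] rz 0.0005
```

Call:
play_rows(
  deltas=[
    {"x": 0,"y": 0.002,"z": 0.03,"rx": 0,"ry": 0,"rz": 0,"jaw": 0.085},
    {"x": 0,"y": 0,"z": 0.04,"rx": 0,"ry": 0,"rz": 0,"jaw": 0.085},
    {"x": 0,"y": 0,"z": 0.035,"rx": 0,"ry": 0,"rz": 0,"jaw": 0.085},
    {"x": 0,"y": 0,"z": 0.025,"rx": 0,"ry": 0,"rz": 0,"jaw": 0.085},
    {"x": 0,"y": 0,"z": 0.01,"rx": 0,"ry": 0,"rz": 0,"jaw": 0.085},
    {"x": 0,"y": 0,"z": 0,"rx": 0,"ry": 0,"rz": 0,"jaw": 0.085},
    {"x": 0,"y": 0,"z": 0,"rx": 0,"ry": 0,"rz": 0,"jaw": 0.085},
  ],
)

```text
t: 9.65
tcp_pos: [0.5459, -0.1559, 0.0343]
orientation: [0.654, 0.757, 0.0, 0.0]
force: [0.1, 0.5, 0.7]
grip_width: 0.996
grip_force: 0.0
```

Call:
play_rows(
  deltas=[
    {"x": 0,"y": 0,"z": 0,"rx": 0,"ry": 0,"rz": 0,"jaw": 0.05},
    {"x": 0,"y": 0,"z": 0,"rx": 0,"ry": 0,"rz": 0,"jaw": 0.03},
    {"x": 0,"y": 0,"z": 0,"rx": 0,"ry": 0,"rz": 0,"jaw": 0.025},
    {"x": 0,"y": 0,"z": 0,"rx": 0,"ry": 0,"rz": 0,"jaw": 0.025},
    {"x": 0,"y": 0,"z": 0,"rx": 0,"ry": 0,"rz": 0,"jaw": 0.025},
    {"x": 0,"y": 0,"z": 0,"rx": 0,"ry": 0,"rz": 0,"jaw": 0.025},
    {"x": 0,"y": 0,"z": 0,"rx": 0,"ry": 0,"rz": 0,"jaw": 0.025},
  ],
)

```text
t: 10.35
tcp_pos: [0.5457, -0.156, 0.0341]
orientation: [0.654, 0.757, 0.0, 0.001]
force: [-1.5, -0.8, 6.4]
grip_width: 0.472
grip_force: 29.4
```

```bash
python3 - <<'E'
from h import *
o=need([.597,.153,.2],1.529)
E
```

```text
t 10.35 pos [ 0.5457 -0.156   0.0341] yaw 1.7167 tilt [ 1.2e-03 -6.0e-04 -1.0e+00] q [-0.39  0.68  1.87 -0.    0.6  -0.54] gw 0.472 F [-1.5 -0.8  6.4]
tool shift [ 0.2981  0.0959 -0.166 ] rz 0.1877
```

Call:
play_rows(
  deltas=[
    {"x": 0,"y": 0,"z": -0.01,"rx": 0,"ry": 0,"rz": 0,"jaw": 0.025},
    {"x": 0,"y": 0,"z": -0.03,"rx": 0,"ry": 0,"rz": 0,"jaw": 0.025},
    {"x": 0,"y": 0,"z": -0.04,"rx": 0,"ry": 0,"rz": 0,"jaw": 0.025},
    {"x": 0,"y": 0,"z": -0.04,"rx": 0,"ry": 0,"rz": 0,"jaw": 0.025},
    {"x": 0.015,"y": 0.005,"z": -0.03,"rx": 0,"ry": 0,"rz": 0,"jaw": 0.025},
    {"x": 0.035,"y": 0.011,"z": 0,"rx": 0,"ry": 0,"rz": 0,"jaw": 0.025},
    {"x": 0.045,"y": 0.015,"z": 0,"rx": 0,"ry": 0,"rz": 0,"jaw": 0.025},
    {"x": 0.045,"y": 0.015,"z": 0,"rx": 0,"ry": 0,"rz": 0,"jaw": 0.025},
    {"x": 0.045,"y": 0.015,"z": 0,"rx": 0,"ry": 0,"rz": 0,"jaw": 0.025},
    {"x": 0.045,"y": 0.015,"z": 0,"rx": 0,"ry": 0,"rz": 0,"jaw": 0.025},
  ],
)

```text
t: 11.35
tcp_pos: [0.587, 0.0847, 0.1841]
orientation: [0.654, 0.757, 0.0, 0.0]
force: [0.5, -0.1, -1.4]
grip_width: 0.481
grip_force: 30.7
```

Call:
play_rows(
  deltas=[
    {"x": 0.04,"y": 0.012,"z": 0,"rx": 0,"ry": 0,"rz": 0,"jaw": 0.025},
    {"x": 0.02,"y": 0.006,"z": 0,"rx": 0,"ry": 0,"rz": 0,"jaw": 0.025},
    {"x": 0.008,"y": 0.002,"z": 0,"rx": 0,"ry": 0,"rz": 0,"jaw": 0.025},
    {"x": 0,"y": 0,"z": 0,"rx": 0,"ry": 0,"rz": 0.094,"jaw": 0.025},
    {"x": 0,"y": 0,"z": 0,"rx": 0,"ry": 0,"rz": 0.094,"jaw": 0.025},
    {"x": 0,"y": 0,"z": 0,"rx": 0,"ry": 0,"rz": 0,"jaw": 0.025},
    {"x": 0,"y": 0,"z": 0,"rx": 0,"ry": 0,"rz": 0,"jaw": 0.025},
  ],
)

```text
t: 12.05
tcp_pos: [0.597, 0.1522, 0.1835]
orientation: [0.721, 0.693, -0.0, 0.0]
force: [-0.7, -1.2, -1.5]
grip_width: 0.485
grip_force: 30.7
```

```bash
python3 - <<'E'
from h import *
o=need([.597,.153,.026],1.529)
cv2.imwrite('pics/w4.png',read_camera('wrist')[:,:,::-1])
E
```

```text
t 12.05 pos [0.597  0.1522 0.1835] yaw 1.5307 tilt [ 1.e-04 -2.e-04 -1.e+00] q [ 0.14  0.53  1.63 -0.    0.98  0.18] gw 0.485 F [-0.7 -1.2 -1.5]
tool shift [ 0.0008 -0.      0.1575] rz 0.0017
```

View pics/w4.png

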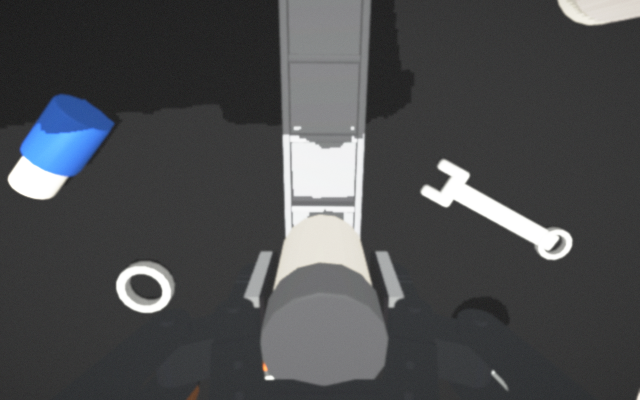

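Jar held straight. Dividers are at rows ~206, 135 and 60, and the tray edges at columns ~287 and 363. I'll check the compartment positions against these.

```bash
python3 - <<'E'
from h import *
o=get_obs()
for p in[(323,206),(324,135),(325,60),(285,135),(364,135),(281,3),(370,3)]: print(p,plane('wrist',p,.022,o)[:2].round(4))
E
```

```text
(323, 206) [0.5961 0.1237]
(324, 135) [0.5995 0.1881]
(325, 60) [0.6026 0.2477]
(285, 135) [0.5662 0.1894]
(364, 135) [0.6337 0.1867]
(281, 3) [0.5706 0.2892]
(370, 3) [0.6385 0.2865]
```

Call:
play_rows(
  deltas=[
    {"x": 0.002,"y": 0,"z": 0.02,"rx": 0,"ry": 0,"rz": 0,"jaw": 0.025},
    {"x": 0,"y": 0,"z": 0.035,"rx": 0,"ry": 0,"rz": 0,"jaw": 0.025},
    {"x": 0,"y": 0,"z": 0.035,"rx": 0,"ry": 0,"rz": 0,"jaw": 0.025},
    {"x": 0,"y": 0,"z": 0.03,"rx": 0,"ry": 0,"rz": 0,"jaw": 0.025},
    {"x": 0,"y": 0,"z": 0.02,"rx": 0,"ry": 0,"rz": 0,"jaw": 0.025},
    {"x": 0,"y": 0,"z": 0.01,"rx": 0,"ry": 0,"rz": 0,"jaw": 0.025},
    {"x": 0,"y": 0,"z": 0.004,"rx": 0,"ry": 0,"rz": 0,"jaw": 0.025},
    {"x": 0,"y": 0,"z": 0,"rx": 0,"ry": 0,"rz": 0,"jaw": 0.025},
    {"x": 0,"y": 0,"z": 0,"rx": 0,"ry": 0,"rz": 0,"jaw": 0.025},
  ],
)

```text
t: 13.0
tcp_pos: [0.5977, 0.155, 0.0303]
orientation: [0.722, 0.692, 0.001, 0.001]
force: [0.7, 0.1, -1.2]
grip_width: 0.483
grip_force: 30.7
```

Call:
play_rows(
  deltas=[
    {"x": 0,"y": 0,"z": 0.001,"rx": 0,"ry": 0,"rz": 0,"jaw": 0.025},
    {"x": 0,"y": 0,"z": 0,"rx": 0,"ry": 0,"rz": 0,"jaw": 0.025},
  ],
)

```text
t: 13.2
tcp_pos: [0.5973, 0.155, 0.0289]
orientation: [0.722, 0.692, 0.0, 0.0]
force: [-0.1, 0.2, -2.0]
grip_width: 0.475
grip_force: 30.7
```

Call:
play_rows(
  deltas=[
    {"x": 0,"y": 0,"z": 0.001,"rx": 0,"ry": 0,"rz": 0,"jaw": 0.025},
    {"x": 0,"y": 0,"z": 0.001,"rx": 0,"ry": 0,"rz": 0,"jaw": 0.025},
    {"x": 0,"y": 0,"z": 0,"rx": 0,"ry": 0,"rz": 0,"jaw": 0.025},
  ],
)

```text
t: 13.5
tcp_pos: [0.5972, 0.155, 0.0263]
orientation: [0.722, 0.692, 0.0, 0.0]
force: [0.9, -0.1, -1.4]
grip_width: 0.485
grip_force: 30.7
```

Call:
play_rows(
  deltas=[
    {"x": 0,"y": 0,"z": 0.001,"rx": 0,"ry": 0,"rz": 0,"jaw": 0.025},
    {"x": 0,"y": 0,"z": 0,"rx": 0,"ry": 0,"rz": 0,"jaw": 0.025},
  ],
)

```text
t: 13.7
tcp_pos: [0.5972, 0.1551, 0.0261]
orientation: [0.722, 0.692, 0.0, 0.0]
force: [-3.5, 0.1, 8.9]
grip_width: 0.477
grip_force: 30.9
```

Contact. I'll release, lift, and return for the square bottle.

Call:
play_rows(
  deltas=[
    {"x": 0,"y": 0,"z": 0,"rx": 0,"ry": 0,"rz": 0,"jaw": 0.05},
    {"x": 0,"y": 0,"z": 0,"rx": 0,"ry": 0,"rz": 0,"jaw": 0.065},
    {"x": 0,"y": 0,"z": 0,"rx": 0,"ry": 0,"rz": 0,"jaw": 0.08},
    {"x": 0,"y": 0,"z": 0,"rx": 0,"ry": 0,"rz": 0,"jaw": 0.08},
    {"x": 0,"y": 0,"z": -0.01,"rx": 0,"ry": 0,"rz": 0,"jaw": 0.08},
    {"x": 0,"y": 0,"z": -0.03,"rx": 0,"ry": 0,"rz": 0,"jaw": 0.08},
    {"x": 0,"y": 0,"z": -0.04,"rx": 0,"ry": 0,"rz": 0,"jaw": 0.08},
    {"x": 0,"y": 0,"z": -0.04,"rx": 0,"ry": 0,"rz": 0,"jaw": 0.08},
    {"x": 0,"y": 0,"z": -0.045,"rx": 0,"ry": 0,"rz": 0,"jaw": 0.08},
    {"x": 0,"y": 0,"z": 0,"rx": 0,"ry": 0,"rz": 0,"jaw": 0.085},
  ],
)

```text
t: 14.7
tcp_pos: [0.5991, 0.1554, 0.197]
orientation: [0.722, 0.692, 0.004, 0.003]
force: [0.5, 0.4, -0.3]
grip_width: 0.998
grip_force: 0.0
```

```bash
python3 - <<'E'
from h import *
o=need([.553,-.2215,.2],1.717)
E
```

```text
t 14.7 pos [0.5991 0.1554 0.197 ] yaw 1.529 tilt [ 0.0099  0.0014 -0.9999] q [ 0.15  0.51  1.62 -0.    1.    0.19] gw 0.998 F [ 0.5  0.4 -0.3]
tool shift [-0.3785 -0.0303 -0.004 ] rz -0.188
```

Call:
play_rows(
  deltas=[
    {"x": -0.025,"y": -0.002,"z": 0,"rx": 0,"ry": 0,"rz": 0,"jaw": 0.085},
    {"x": -0.045,"y": -0.004,"z": 0,"rx": 0,"ry": 0,"rz": 0,"jaw": 0.085},
    {"x": -0.048,"y": -0.004,"z": 0,"rx": 0,"ry": 0,"rz": 0,"jaw": 0.085},
    {"x": -0.048,"y": -0.004,"z": 0,"rx": 0,"ry": 0,"rz": 0,"jaw": 0.085},
    {"x": -0.048,"y": -0.004,"z": 0,"rx": 0,"ry": 0,"rz": 0,"jaw": 0.085},
    {"x": -0.048,"y": -0.004,"z": 0,"rx": 0,"ry": 0,"rz": 0,"jaw": 0.085},
    {"x": -0.048,"y": -0.004,"z": 0,"rx": 0,"ry": 0,"rz": 0,"jaw": 0.085},
    {"x": -0.04,"y": -0.003,"z": 0,"rx": 0,"ry": 0,"rz": 0,"jaw": 0.085},
    {"x": -0.02,"y": -0.001,"z": 0,"rx": 0,"ry": 0,"rz": 0,"jaw": 0.085},
    {"x": -0.008,"y": 0,"z": 0,"rx": 0,"ry": 0,"rz": -0.094,"jaw": 0.085},
  ],
)

```text
t: 15.7
tcp_pos: [0.5506, -0.2237, 0.1902]
orientation: [0.689, 0.725, -0.0, 0.0]
force: [0.5, 0.4, -0.1]
grip_width: 0.994
grip_force: 0.0
```

Call:
play_rows(
  deltas=[
    {"x": 0,"y": 0,"z": 0,"rx": 0,"ry": 0,"rz": -0.094,"jaw": 0.085},
    {"x": 0,"y": 0,"z": 0,"rx": 0,"ry": 0,"rz": 0,"jaw": 0.085},
    {"x": 0,"y": 0,"z": 0,"rx": 0,"ry": 0,"rz": 0,"jaw": 0.085},
  ],
)

```text
t: 16.0
tcp_pos: [0.5512, -0.2212, 0.1903]
orientation: [0.655, 0.756, -0.0, -0.0]
force: [0.4, -0.4, 0.6]
grip_width: 0.995
grip_force: 0.0
```

```bash
python3 - <<'E'
from h import *
o=need([.553,-.2215,.039],1.717)
print(proj('wrist',[.553,-.2215,.096],o))
cv2.imwrite('pics/w5.png',read_camera('wrist')[:,:,::-1])
E
```

```text
t 16.0 pos [ 0.5512 -0.2212  0.1903] yaw 1.7142 tilt [-1.e-04  0.e+00 -1.e+00] q [-0.49  0.49  1.68 -0.    0.97 -0.64] gw 0.995 F [ 0.4 -0.4  0.6]
tool shift [-0.0005  0.0018  0.1513] rz -0.0028
[[325.14887941 200.30582582]]
```

View pics/w5.png

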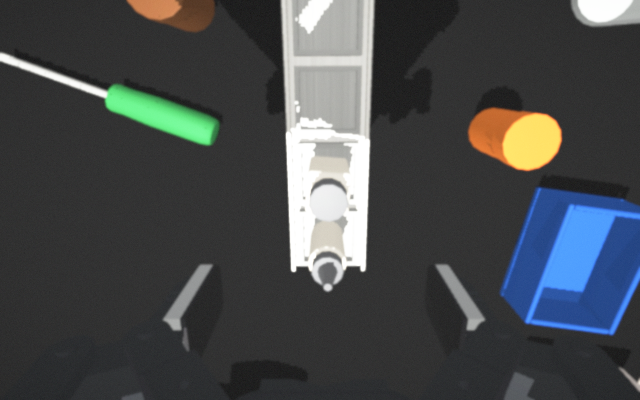

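Square cap at (328,201), about 1.5 mm right of the prediction. The way down is clear.

Call:
play_rows(
  deltas=[
    {"x": 0,"y": 0.003,"z": 0.02,"rx": 0,"ry": 0,"rz": 0,"jaw": 0.085},
    {"x": 0,"y": 0,"z": 0.035,"rx": 0,"ry": 0,"rz": 0,"jaw": 0.085},
    {"x": 0,"y": 0,"z": 0.035,"rx": 0,"ry": 0,"rz": 0,"jaw": 0.085},
    {"x": 0,"y": 0,"z": 0.03,"rx": 0,"ry": 0,"rz": 0,"jaw": 0.085},
    {"x": 0,"y": 0,"z": 0.02,"rx": 0,"ry": 0,"rz": 0,"jaw": 0.085},
    {"x": 0,"y": 0,"z": 0.01,"rx": 0,"ry": 0,"rz": 0,"jaw": 0.085},
    {"x": 0,"y": 0,"z": 0,"rx": 0,"ry": 0,"rz": 0,"jaw": 0.085},
    {"x": 0,"y": 0,"z": 0,"rx": 0,"ry": 0,"rz": 0,"jaw": 0.085},
  ],
)

```text
t: 16.85
tcp_pos: [0.5546, -0.221, 0.0411]
orientation: [0.654, 0.757, 0.0, 0.0]
force: [-0.2, -0.0, 0.8]
grip_width: 0.997
grip_force: 0.0
```

Call:
play_rows(
  deltas=[
    {"x": 0,"y": 0,"z": 0,"rx": 0,"ry": 0,"rz": 0,"jaw": 0.05},
    {"x": 0,"y": 0,"z": 0,"rx": 0,"ry": 0,"rz": 0,"jaw": 0.035},
    {"x": 0,"y": 0,"z": 0,"rx": 0,"ry": 0,"rz": 0,"jaw": 0.025},
    {"x": 0,"y": 0,"z": 0,"rx": 0,"ry": 0,"rz": 0,"jaw": 0.02},
    {"x": 0,"y": 0,"z": 0,"rx": 0,"ry": 0,"rz": 0,"jaw": 0.02},
    {"x": 0,"y": 0,"z": 0,"rx": 0,"ry": 0,"rz": 0,"jaw": 0.02},
    {"x": 0,"y": 0,"z": 0,"rx": 0,"ry": 0,"rz": 0,"jaw": 0.02},
    {"x": 0,"y": 0,"z": 0,"rx": 0,"ry": 0,"rz": 0,"jaw": 0.02},
  ],
)

```text
t: 17.65
tcp_pos: [0.5544, -0.2211, 0.041]
orientation: [0.654, 0.757, 0.0, 0.0]
force: [-0.7, 0.5, 5.3]
grip_width: 0.404
grip_force: 28.6
```

```bash
python3 - <<'E'
from h import *
o=need([.6005,.218,.2],1.529)
E
```

```text
t 17.65 pos [ 0.5544 -0.2211  0.041 ] yaw 1.7166 tilt [ 8.e-04 -5.e-04 -1.e+00] q [-0.49  0.69  1.79 -0.    0.66 -0.64] gw 0.404 F [-0.7  0.5  5.3]
tool shift [ 0.4277  0.1095 -0.1592] rz 0.1876
```

Call:
play_rows(
  deltas=[
    {"x": 0,"y": 0,"z": -0.01,"rx": 0,"ry": 0,"rz": 0,"jaw": 0.02},
    {"x": 0,"y": 0,"z": -0.03,"rx": 0,"ry": 0,"rz": 0,"jaw": 0.02},
    {"x": 0,"y": 0,"z": -0.04,"rx": 0,"ry": 0,"rz": 0,"jaw": 0.02},
    {"x": 0,"y": 0,"z": -0.04,"rx": 0,"ry": 0,"rz": 0,"jaw": 0.02},
    {"x": 0.015,"y": 0.004,"z": -0.03,"rx": 0,"ry": 0,"rz": 0,"jaw": 0.02},
    {"x": 0.035,"y": 0.009,"z": 0,"rx": 0,"ry": 0,"rz": 0,"jaw": 0.02},
    {"x": 0.045,"y": 0.012,"z": 0,"rx": 0,"ry": 0,"rz": 0,"jaw": 0.02},
    {"x": 0.045,"y": 0.012,"z": 0,"rx": 0,"ry": 0,"rz": 0,"jaw": 0.02},
    {"x": 0.045,"y": 0.012,"z": 0,"rx": 0,"ry": 0,"rz": 0,"jaw": 0.02},
    {"x": 0.045,"y": 0.012,"z": 0,"rx": 0,"ry": 0,"rz": 0,"jaw": 0.02},
  ],
)

```text
t: 18.65
tcp_pos: [0.581, 0.0172, 0.1911]
orientation: [0.654, 0.757, 0.0, 0.0]
force: [0.8, -0.6, -0.8]
grip_width: 0.407
grip_force: 29.0
```

Call:
play_rows(
  deltas=[
    {"x": 0.045,"y": 0.012,"z": 0,"rx": 0,"ry": 0,"rz": 0,"jaw": 0.02},
    {"x": 0.045,"y": 0.012,"z": 0,"rx": 0,"ry": 0,"rz": 0,"jaw": 0.02},
    {"x": 0.045,"y": 0.011,"z": 0,"rx": 0,"ry": 0,"rz": 0,"jaw": 0.02},
    {"x": 0.035,"y": 0.008,"z": 0,"rx": 0,"ry": 0,"rz": 0,"jaw": 0.02},
    {"x": 0.02,"y": 0.005,"z": 0,"rx": 0,"ry": 0,"rz": 0,"jaw": 0.02},
    {"x": 0.008,"y": 0.001,"z": 0,"rx": 0,"ry": 0,"rz": 0.09,"jaw": 0.02},
    {"x": 0,"y": 0,"z": 0,"rx": 0,"ry": 0,"rz": 0.098,"jaw": 0.02},
    {"x": 0,"y": 0,"z": 0,"rx": 0,"ry": 0,"rz": 0,"jaw": 0.02},
    {"x": 0,"y": 0,"z": 0,"rx": 0,"ry": 0,"rz": 0,"jaw": 0.02},
  ],
)

```text
t: 19.55
tcp_pos: [0.6007, 0.2183, 0.1907]
orientation: [0.721, 0.693, 0.0, 0.0]
force: [0.1, -0.5, -0.8]
grip_width: 0.402
grip_force: 29.0
```

```bash
python3 - <<'E'
from h import *
o=need([.6005,.218,.033],1.529)
cv2.imwrite('pics/w6.png',read_camera('wrist')[:,:,::-1])
E
```

```text
t 19.55 pos [0.6007 0.2183 0.1907] yaw 1.5315 tilt [ 2.e-04 -1.e-04 -1.e+00] q [ 0.25  0.55  1.57 -0.    1.02  0.28] gw 0.402 F [ 0.1 -0.5 -0.8]
tool shift [-0.0003 -0.0003  0.1577] rz 0.0025
```

View pics/w6.png

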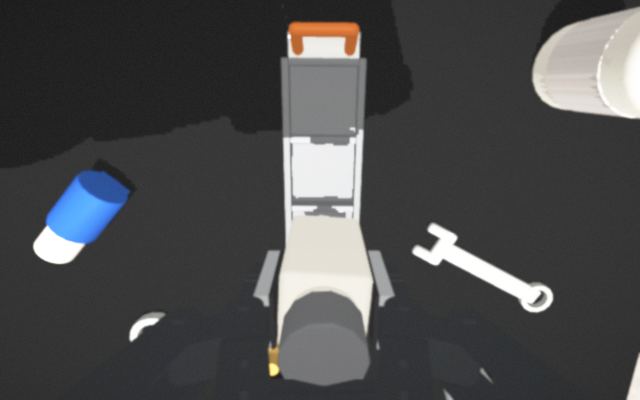

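Square held straight over the third compartment. Dividers are at rows 205 and 137, and the handle end is at row 60.

Call:
play_rows(
  deltas=[
    {"x": 0,"y": 0,"z": 0.02,"rx": 0,"ry": 0,"rz": 0,"jaw": 0.02},
    {"x": 0,"y": 0,"z": 0.035,"rx": 0,"ry": 0,"rz": 0,"jaw": 0.02},
    {"x": 0,"y": 0,"z": 0.035,"rx": 0,"ry": 0,"rz": 0,"jaw": 0.02},
    {"x": 0,"y": 0,"z": 0.03,"rx": 0,"ry": 0,"rz": 0,"jaw": 0.02},
    {"x": 0,"y": 0,"z": 0.02,"rx": 0,"ry": 0,"rz": 0,"jaw": 0.02},
    {"x": 0,"y": 0,"z": 0.01,"rx": 0,"ry": 0,"rz": 0,"jaw": 0.02},
    {"x": 0,"y": 0,"z": 0.004,"rx": 0,"ry": 0,"rz": 0,"jaw": 0.02},
    {"x": 0,"y": 0,"z": 0.001,"rx": 0,"ry": 0,"rz": 0,"jaw": 0.02},
    {"x": 0,"y": 0,"z": 0,"rx": 0,"ry": 0,"rz": 0,"jaw": 0.02},
    {"x": 0,"y": 0,"z": 0,"rx": 0,"ry": 0,"rz": 0,"jaw": 0.02},
  ],
)

```text
t: 20.6
tcp_pos: [0.6012, 0.2186, 0.0363]
orientation: [0.722, 0.692, 0.001, 0.0]
force: [-0.6, -1.2, -1.8]
grip_width: 0.404
grip_force: 29.0
```

Call:
play_rows(
  deltas=[
    {"x": 0,"y": 0,"z": 0.001,"rx": 0,"ry": 0,"rz": 0,"jaw": 0.02},
    {"x": 0,"y": 0,"z": 0.001,"rx": 0,"ry": 0,"rz": 0,"jaw": 0.02},
    {"x": 0,"y": 0,"z": 0,"rx": 0,"ry": 0,"rz": 0,"jaw": 0.02},
  ],
)

```text
t: 20.9
tcp_pos: [0.6008, 0.2185, 0.0333]
orientation: [0.722, 0.692, -0.0, 0.0]
force: [-0.3, 0.0, -0.5]
grip_width: 0.406
grip_force: 29.0
```

Call:
play_rows(
  deltas=[
    {"x": 0,"y": 0,"z": 0.001,"rx": 0,"ry": 0,"rz": 0,"jaw": 0.02},
    {"x": 0,"y": 0,"z": 0,"rx": 0,"ry": 0,"rz": 0,"jaw": 0.02},
  ],
)

```text
t: 21.1
tcp_pos: [0.6009, 0.2185, 0.033]
orientation: [0.722, 0.692, 0.0, 0.0]
force: [-1.9, 0.1, 7.2]
grip_width: 0.403
grip_force: 29.7
```

Call:
play_rows(
  deltas=[
    {"x": 0,"y": 0,"z": 0,"rx": 0,"ry": 0,"rz": 0,"jaw": 0.045},
    {"x": 0,"y": 0,"z": 0,"rx": 0,"ry": 0,"rz": 0,"jaw": 0.06},
    {"x": 0,"y": 0,"z": 0,"rx": 0,"ry": 0,"rz": 0,"jaw": 0.08},
    {"x": 0,"y": 0,"z": 0,"rx": 0,"ry": 0,"rz": 0,"jaw": 0.08},
    {"x": 0,"y": 0,"z": -0.01,"rx": 0,"ry": 0,"rz": 0,"jaw": 0.08},
    {"x": 0,"y": 0,"z": -0.03,"rx": 0,"ry": 0,"rz": 0,"jaw": 0.08},
    {"x": 0,"y": 0,"z": -0.04,"rx": 0,"ry": 0,"rz": 0,"jaw": 0.08},
    {"x": 0,"y": 0,"z": -0.04,"rx": 0,"ry": 0,"rz": 0,"jaw": 0.08},
    {"x": 0,"y": 0,"z": -0.04,"rx": 0,"ry": 0,"rz": 0,"jaw": 0.085},
    {"x": 0,"y": 0,"z": 0,"rx": 0,"ry": 0,"rz": 0,"jaw": 0.085},
  ],
)

```text
t: 22.1
tcp_pos: [0.6026, 0.219, 0.1987]
orientation: [0.722, 0.692, 0.004, 0.002]
force: [-0.5, 1.1, -0.3]
grip_width: 1.001
grip_force: 0.0
```

```bash
python3 - <<'E'
from h import *
o=need([.5635,-.2835,.2],1.717)
E
```

```text
t 22.1 pos [0.6026 0.219  0.1987] yaw 1.5289 tilt [ 0.0092  0.0022 -1.    ] q [ 0.25  0.54  1.56 -0.    1.03  0.29] gw 1.001 F [-0.5  1.1 -0.3]
tool shift [-0.5037 -0.018  -0.0027] rz -0.1881
```

Call:
play_rows(
  deltas=[
    {"x": -0.024,"y": -0.001,"z": 0,"rx": 0,"ry": 0,"rz": 0,"jaw": 0.085},
    {"x": -0.045,"y": -0.002,"z": 0,"rx": 0,"ry": 0,"rz": 0,"jaw": 0.085},
    {"x": -0.048,"y": -0.002,"z": 0,"rx": 0,"ry": 0,"rz": 0,"jaw": 0.085},
    {"x": -0.048,"y": -0.002,"z": 0,"rx": 0,"ry": 0,"rz": 0,"jaw": 0.085},
    {"x": -0.048,"y": -0.002,"z": 0,"rx": 0,"ry": 0,"rz": 0,"jaw": 0.085},
    {"x": -0.048,"y": -0.002,"z": 0,"rx": 0,"ry": 0,"rz": 0,"jaw": 0.085},
    {"x": -0.048,"y": -0.002,"z": 0,"rx": 0,"ry": 0,"rz": 0,"jaw": 0.085},
    {"x": -0.048,"y": -0.002,"z": 0,"rx": 0,"ry": 0,"rz": 0,"jaw": 0.085},
    {"x": -0.048,"y": -0.001,"z": 0,"rx": 0,"ry": 0,"rz": 0,"jaw": 0.085},
    {"x": -0.045,"y": -0.001,"z": 0,"rx": 0,"ry": 0,"rz": 0,"jaw": 0.085},
  ],
)

```text
t: 23.1
tcp_pos: [0.5643, -0.2325, 0.1925]
orientation: [0.722, 0.692, -0.0, 0.0]
force: [0.6, 0.3, -0.0]
grip_width: 0.994
grip_force: 0.0
```

Call:
play_rows(
  deltas=[
    {"x": -0.034,"y": 0,"z": 0,"rx": 0,"ry": 0,"rz": 0,"jaw": 0.085},
    {"x": -0.02,"y": 0,"z": 0,"rx": 0,"ry": 0,"rz": -0.094,"jaw": 0.085},
    {"x": 0,"y": 0,"z": 0,"rx": 0,"ry": 0,"rz": -0.094,"jaw": 0.085},
    {"x": 0,"y": 0,"z": 0,"rx": 0,"ry": 0,"rz": 0,"jaw": 0.085},
    {"x": 0,"y": 0,"z": 0,"rx": 0,"ry": 0,"rz": 0,"jaw": 0.085},
  ],
)

```text
t: 23.6
tcp_pos: [0.5625, -0.2841, 0.1923]
orientation: [0.655, 0.756, -0.0, -0.0]
force: [0.3, -0.5, 0.3]
grip_width: 0.992
grip_force: 0.0
```

```bash
python3 - <<'E'
from h import *
o=need([.5635,-.2835,.042],1.717)
print(proj('wrist',[.5635,-.2835,.108],o))
cv2.imwrite('pics/w7.png',read_camera('wrist')[:,:,::-1])
E
```

```text
t 23.6 pos [ 0.5625 -0.2841  0.1923] yaw 1.7143 tilt [-2.e-04  1.e-04 -1.e+00] q [-0.57  0.54  1.59 -0.    1.02 -0.72] gw 0.992 F [ 0.3 -0.5  0.3]
tool shift [0.0004 0.0011 0.1503] rz -0.0027
[[324.11704554 203.70440099]]
```

View pics/w7.png

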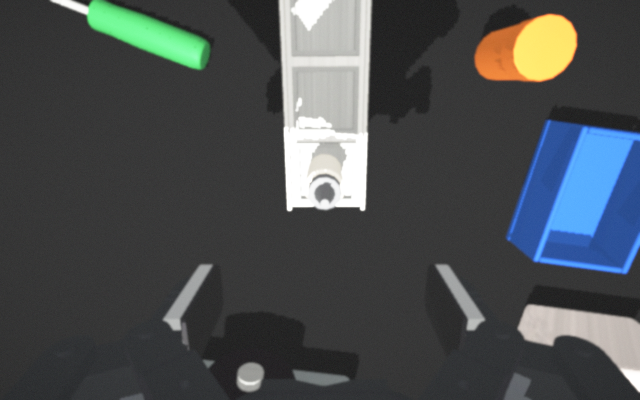

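Dropper tip at (324,205), as predicted. I'll check the clearance of the grey instrument near (290,340).

```bash
python3 - <<'E'
from h import *
o=get_obs()
for p in((260,315),(250,365),(325,370)):
  for z in(.0,.06,.12): print(p,z,plane('wrist',p,z,o).round(3))
print(tri((95,355),(467,143)), plane('scene',(55,345),.06).round(3),plane('scene',(95,355),.06).round(3))
E
```

```text
(260, 315) 0.0 [ 0.518 -0.461 -0.   ]
(260, 315) 0.06 [ 0.524 -0.415  0.06 ]
(260, 315) 0.12 [ 0.53 -0.37  0.12]
(250, 365) 0.0 [ 0.512 -0.531  0.   ]
(250, 365) 0.06 [ 0.519 -0.473  0.06 ]
(250, 365) 0.12 [ 0.526 -0.415  0.12 ]
(325, 370) 0.0 [ 0.6   -0.526  0.   ]
(325, 370) 0.06 [ 0.592 -0.469  0.06 ]
(325, 370) 0.12 [ 0.583 -0.411  0.12 ]
(array([ 0.52080914, -0.47697355,  0.06343495]), np.float64(0.0025804328947529793)) [ 0.451 -0.517  0.06 ] [ 0.517 -0.478  0.06 ]
```

Call:
play_rows(
  deltas=[
    {"x": 0,"y": 0.001,"z": 0.02,"rx": 0,"ry": 0,"rz": 0,"jaw": 0.085},
    {"x": 0,"y": 0,"z": 0.035,"rx": 0,"ry": 0,"rz": 0,"jaw": 0.085},
    {"x": 0,"y": 0,"z": 0.035,"rx": 0,"ry": 0,"rz": 0,"jaw": 0.085},
    {"x": 0,"y": 0,"z": 0.03,"rx": 0,"ry": 0,"rz": 0,"jaw": 0.085},
    {"x": 0,"y": 0,"z": 0.02,"rx": 0,"ry": 0,"rz": 0,"jaw": 0.085},
    {"x": 0,"y": 0,"z": 0.01,"rx": 0,"ry": 0,"rz": 0,"jaw": 0.085},
    {"x": 0,"y": 0,"z": 0,"rx": 0,"ry": 0,"rz": 0,"jaw": 0.085},
    {"x": 0,"y": 0,"z": 0,"rx": 0,"ry": 0,"rz": 0,"jaw": 0.085},
  ],
)

```text
t: 24.45
tcp_pos: [0.5642, -0.2842, 0.0432]
orientation: [0.654, 0.757, 0.0, 0.001]
force: [-0.5, -0.4, -0.3]
grip_width: 0.996
grip_force: 0.0
```

Call:
play_rows(
  deltas=[
    {"x": 0,"y": 0,"z": 0,"rx": 0,"ry": 0,"rz": 0,"jaw": 0.05},
    {"x": 0,"y": 0,"z": 0,"rx": 0,"ry": 0,"rz": 0,"jaw": 0.035},
    {"x": 0,"y": 0,"z": 0,"rx": 0,"ry": 0,"rz": 0,"jaw": 0.025},
    {"x": 0,"y": 0,"z": 0,"rx": 0,"ry": 0,"rz": 0,"jaw": 0.02},
    {"x": 0,"y": 0,"z": 0,"rx": 0,"ry": 0,"rz": 0,"jaw": 0.018},
    {"x": 0,"y": 0,"z": 0,"rx": 0,"ry": 0,"rz": 0,"jaw": 0.018},
    {"x": 0,"y": 0,"z": 0,"rx": 0,"ry": 0,"rz": 0,"jaw": 0.018},
    {"x": 0,"y": 0,"z": 0,"rx": 0,"ry": 0,"rz": 0,"jaw": 0.018},
  ],
)

```text
t: 25.25
tcp_pos: [0.5638, -0.2844, 0.0428]
orientation: [0.654, 0.757, 0.0, 0.0]
force: [-1.3, 1.5, 6.0]
grip_width: 0.363
grip_force: 29.8
```

```bash
python3 - <<'E'
from h import *
o=need([.6035,.282,.2],1.529)
E
```

```text
t 25.25 pos [ 0.5638 -0.2844  0.0428] yaw 1.7168 tilt [ 5.e-04 -4.e-04 -1.e+00] q [-0.57  0.73  1.7  -0.    0.72 -0.72] gw 0.363 F [-1.3  1.5  6. ]
tool shift [ 0.5545  0.1217 -0.1574] rz 0.1878
```

Call:
play_rows(
  deltas=[
    {"x": 0,"y": 0,"z": -0.01,"rx": 0,"ry": 0,"rz": 0,"jaw": 0.018},
    {"x": 0,"y": 0,"z": -0.03,"rx": 0,"ry": 0,"rz": 0,"jaw": 0.018},
    {"x": 0,"y": 0,"z": -0.04,"rx": 0,"ry": 0,"rz": 0,"jaw": 0.018},
    {"x": 0,"y": 0,"z": -0.04,"rx": 0,"ry": 0,"rz": 0,"jaw": 0.018},
    {"x": 0.015,"y": 0.003,"z": -0.03,"rx": 0,"ry": 0,"rz": 0,"jaw": 0.018},
    {"x": 0.035,"y": 0.008,"z": 0,"rx": 0,"ry": 0,"rz": 0,"jaw": 0.018},
    {"x": 0.045,"y": 0.01,"z": 0,"rx": 0,"ry": 0,"rz": 0,"jaw": 0.018},
    {"x": 0.045,"y": 0.01,"z": 0,"rx": 0,"ry": 0,"rz": 0,"jaw": 0.018},
    {"x": 0.045,"y": 0.01,"z": 0,"rx": 0,"ry": 0,"rz": 0,"jaw": 0.018},
    {"x": 0.045,"y": 0.01,"z": 0,"rx": 0,"ry": 0,"rz": 0,"jaw": 0.018},
  ],
)

```text
t: 26.25
tcp_pos: [0.5804, -0.0475, 0.1929]
orientation: [0.654, 0.757, 0.0, 0.0]
force: [0.8, -0.8, -1.1]
grip_width: 0.362
grip_force: 30.0
```

Call:
play_rows(
  deltas=[
    {"x": 0.045,"y": 0.01,"z": 0,"rx": 0,"ry": 0,"rz": 0,"jaw": 0.018},
    {"x": 0.045,"y": 0.01,"z": 0,"rx": 0,"ry": 0,"rz": 0,"jaw": 0.018},
    {"x": 0.045,"y": 0.01,"z": 0,"rx": 0,"ry": 0,"rz": 0,"jaw": 0.018},
    {"x": 0.045,"y": 0.01,"z": 0,"rx": 0,"ry": 0,"rz": 0,"jaw": 0.018},
    {"x": 0.045,"y": 0.01,"z": 0,"rx": 0,"ry": 0,"rz": 0,"jaw": 0.018},
    {"x": 0.045,"y": 0.01,"z": 0,"rx": 0,"ry": 0,"rz": 0,"jaw": 0.018},
    {"x": 0.03,"y": 0.006,"z": 0,"rx": 0,"ry": 0,"rz": 0,"jaw": 0.018},
    {"x": 0.02,"y": 0.004,"z": 0,"rx": 0,"ry": 0,"rz": 0,"jaw": 0.018},
    {"x": 0.005,"y": 0.001,"z": 0,"rx": 0,"ry": 0,"rz": 0.094,"jaw": 0.018},
    {"x": 0,"y": 0,"z": 0,"rx": 0,"ry": 0,"rz": 0.094,"jaw": 0.018},
  ],
)

```text
t: 27.25
tcp_pos: [0.6034, 0.2833, 0.1923]
orientation: [0.723, 0.691, -0.0, -0.0]
force: [0.6, -0.4, -0.6]
grip_width: 0.364
grip_force: 30.0
```

Call:
play_rows(
  deltas=[
    {"x": 0,"y": 0,"z": 0,"rx": 0,"ry": 0,"rz": 0,"jaw": 0.018},
    {"x": 0,"y": 0,"z": 0,"rx": 0,"ry": 0,"rz": 0,"jaw": 0.018},
  ],
)

```text
t: 27.45
tcp_pos: [0.6037, 0.2821, 0.1924]
orientation: [0.721, 0.693, -0.0, 0.0]
force: [-0.3, 0.3, -0.7]
grip_width: 0.364
grip_force: 29.9
```

```bash
python3 - <<'E'
from h import *
o=need([.6035,.282,.035],1.529)
cv2.imwrite('pics/w8.png',read_camera('wrist')[:,:,::-1])
E
```

```text
t 27.45 pos [0.6037 0.2821 0.1924] yaw 1.5309 tilt [-1.e-04 -2.e-04 -1.e+00] q [ 0.34  0.59  1.49 -0.    1.06  0.38] gw 0.364 F [-0.3  0.3 -0.7]
tool shift [-1.000e-04 -2.000e-04  1.574e-01] rz 0.0019
```

View pics/w8.png

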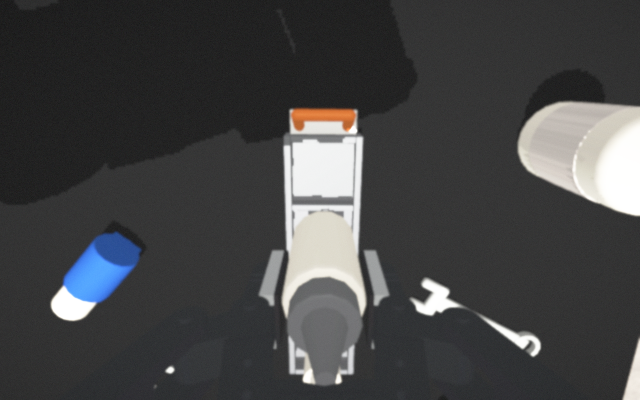

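The dropper is straight over the last compartment (divider at row 203, end wall at row 138).

Call:
play_rows(
  deltas=[
    {"x": 0,"y": 0,"z": 0.02,"rx": 0,"ry": 0,"rz": 0,"jaw": 0.018},
    {"x": 0,"y": 0,"z": 0.035,"rx": 0,"ry": 0,"rz": 0,"jaw": 0.018},
    {"x": 0,"y": 0,"z": 0.035,"rx": 0,"ry": 0,"rz": 0,"jaw": 0.018},
    {"x": 0,"y": 0,"z": 0.03,"rx": 0,"ry": 0,"rz": 0,"jaw": 0.018},
    {"x": 0,"y": 0,"z": 0.02,"rx": 0,"ry": 0,"rz": 0,"jaw": 0.018},
    {"x": 0,"y": 0,"z": 0.01,"rx": 0,"ry": 0,"rz": 0,"jaw": 0.018},
    {"x": 0,"y": 0,"z": 0.004,"rx": 0,"ry": 0,"rz": 0,"jaw": 0.018},
    {"x": 0,"y": 0,"z": 0.001,"rx": 0,"ry": 0,"rz": 0,"jaw": 0.018},
    {"x": 0,"y": 0,"z": 0.001,"rx": 0,"ry": 0,"rz": 0,"jaw": 0.018},
    {"x": 0,"y": 0,"z": 0,"rx": 0,"ry": 0,"rz": 0,"jaw": 0.018},
  ],
)

```text
t: 28.5
tcp_pos: [0.604, 0.2827, 0.0372]
orientation: [0.722, 0.692, 0.001, 0.0]
force: [0.2, 0.4, -0.7]
grip_width: 0.365
grip_force: 30.0
```

Call:
play_rows(
  deltas=[
    {"x": 0,"y": 0,"z": 0.001,"rx": 0,"ry": 0,"rz": 0,"jaw": 0.018},
    {"x": 0,"y": 0,"z": 0,"rx": 0,"ry": 0,"rz": 0,"jaw": 0.018},
  ],
)

```text
t: 28.7
tcp_pos: [0.6037, 0.2826, 0.0356]
orientation: [0.722, 0.692, 0.0, 0.0]
force: [0.1, 0.4, -1.0]
grip_width: 0.365
grip_force: 30.0
```

Call:
play_rows(
  deltas=[
    {"x": 0,"y": 0,"z": 0.001,"rx": 0,"ry": 0,"rz": 0,"jaw": 0.018},
    {"x": 0,"y": 0,"z": 0,"rx": 0,"ry": 0,"rz": 0,"jaw": 0.018},
  ],
)

```text
t: 28.9
tcp_pos: [0.6038, 0.2827, 0.0349]
orientation: [0.722, 0.692, 0.0, 0.0]
force: [-1.5, -0.2, 4.5]
grip_width: 0.368
grip_force: 30.4
```

Contact. I'll release and retreat upward.

Call:
play_rows(
  deltas=[
    {"x": 0,"y": 0,"z": 0,"rx": 0,"ry": 0,"rz": 0,"jaw": 0.04},
    {"x": 0,"y": 0,"z": 0,"rx": 0,"ry": 0,"rz": 0,"jaw": 0.06},
    {"x": 0,"y": 0,"z": 0,"rx": 0,"ry": 0,"rz": 0,"jaw": 0.08},
    {"x": 0,"y": 0,"z": 0,"rx": 0,"ry": 0,"rz": 0,"jaw": 0.08},
    {"x": 0,"y": 0,"z": -0.01,"rx": 0,"ry": 0,"rz": 0,"jaw": 0.08},
    {"x": 0,"y": 0,"z": -0.03,"rx": 0,"ry": 0,"rz": 0,"jaw": 0.08},
    {"x": 0,"y": 0,"z": -0.04,"rx": 0,"ry": 0,"rz": 0,"jaw": 0.08},
    {"x": 0,"y": 0,"z": -0.04,"rx": 0,"ry": 0,"rz": 0,"jaw": 0.08},
    {"x": 0,"y": 0,"z": -0.04,"rx": 0,"ry": 0,"rz": 0,"jaw": 0.08},
    {"x": 0,"y": 0,"z": -0.02,"rx": 0,"ry": 0,"rz": 0,"jaw": 0.08},
  ],
)

```text
t: 29.9
tcp_pos: [0.6043, 0.2829, 0.219]
orientation: [0.722, 0.692, 0.002, 0.001]
force: [0.8, 0.0, 0.4]
grip_width: 0.941
grip_force: 0.0
```

Call:
play_rows(
  deltas=[
    {"x": -0.03,"y": 0,"z": -0.01,"rx": 0,"ry": 0,"rz": 0,"jaw": 0.08},
    {"x": -0.04,"y": 0,"z": 0,"rx": 0,"ry": 0,"rz": 0,"jaw": 0.08},
    {"x": -0.045,"y": 0,"z": 0,"rx": 0,"ry": 0,"rz": 0,"jaw": 0.08},
    {"x": -0.045,"y": 0,"z": 0,"rx": 0,"ry": 0,"rz": 0,"jaw": 0.08},
    {"x": -0.03,"y": 0,"z": 0,"rx": 0,"ry": 0,"rz": 0,"jaw": 0.08},
    {"x": 0,"y": 0,"z": 0,"rx": 0,"ry": 0,"rz": 0,"jaw": 0.08},
  ],
)

```text
t: 30.5
tcp_pos: [0.5955, 0.0896, 0.2252]
orientation: [0.723, 0.691, 0.0, 0.0]
force: [0.2, 0.4, 0.1]
grip_width: 0.935
grip_force: 0.0
```

```bash
python3 - <<'E'
from h import *
cv2.imwrite('pics/f.png',np.vstack([cv2.resize(read_camera('wrist')[:,:,::-1],(480,300)),cv2.resize(read_camera('scene')[:,:,::-1][80:280,250:570],(480,300))]))
E
```

```text
(no output)
```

View pics/f.png

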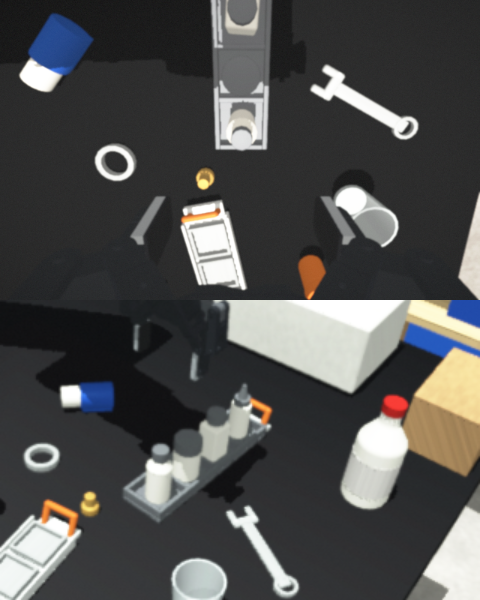

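All four stand upright in the tray: round at (158,475) at the end away from the handle, then jar (187,455), square (214,435) and dropper (240,410) at the handle. The prep rack is empty.

```bash
python3 -c "
from rig import *
print(close_job())"
```

```text
the job is handed in; nothing more can be done
None
```

The job is handed in at about 31 s on the robot's clock: the final picture shows all four bottles upright in the tray in reverse order (round farthest from the tray's handle, then jar, square, and dropper nearest it), and each was lowered until it touched the floor before release.

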